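Level the worktop shelf against a spirit level and keep it pressed

TASK

Lay the yellow spirit level squarely in the black pocket on the little shelf, with its rubber thumb pad towards the red screw foot, let go of it, and turn the foot until the shelf is level. Finish holding: with the fingertips on the thumb pad, press the level flat down against its sprung lifter with moderate force and keep pressing as the program ends, with the bubble centred between its two black lines. Leave the cup, the terracotta dish and the matchbox where they are.

Things in the scene. Friction and masses are not known exactly. Their poses are not given: they have to be found in the camera images.
- level: loose yellow pocket spirit level with a white vial window, 26 (x) x 120 (y) x 34 (z) mm, about 150 g, lying on the hob, window up. Origin: centre of its underside; z up; the black rubber thumb pad is at its -y end, the vial in its +y half. Grip it across its 26 mm width at mid-length, where the pocket is open.
- thumb_pad (a point): centre of the rubber thumb pad's top face on the level (pad 22 x 34 mm), 37 mm from the level's middle towards its -y end, 34 mm above its underside; the place to press. Axes as the level's.
- bubble (a joint): place of the green bubble in the level's vial in m: 0 = centred between the two black lines, positive = towards the thumb pad. It runs to the higher end, 0.233 m per rad of tilt, stops at +-0.022 and comes to rest in about 1 s. Bubble 13 mm long, lines 17 mm apart.
- pocket (a point): centre of the pocket's floor, on top of the shelf, about 64 mm above the worktop. Inside 30 (x) x 124 (y) mm; black walls 8 mm high at the ends and corners only: the middle 64 mm of each long side is open for fingers. y runs along it, away from the foot, z up square to the board: it tilts with the shelf. The level belongs here with its axes along these.
- lifter (a joint): brass sprung pin, 12 mm wide, in the pocket's floor under the thumb pad (37 mm from its centre along -y). 0 = up, 5 mm proud, lifting that end of the level so that the bubble reads falsely until the level is pressed; 0.005 = flush, level flat on the floor. 2 N to start, 4.5 N at flush, then hard.
- foot_grip (a point): on the axis of the screw foot's red wing grip, 106 mm above the worktop, at the height to grip. The grip is an upright bar 46 (x) x 14 (y) mm, from 84 to 116 mm above the worktop; the point's x runs along the bar and turns with it. The foot neither rises nor tilts; it stands 145 mm from the pocket's centre along -y.
- foot (a joint): turn of the screw foot in rad, 0 to 3, growing clockwise seen from above, which raises the foot's end of the shelf: 0.04 rad of tilt per rad, so the bubble of a level pressed flat in the pocket moves 9.3 mm towards the pad per rad. That end starts too low, by 0.7 to 1.3 rad of turn. Stiff (0.15 N m); stays where left.
- stand: dark steel trestle, fixed to the worktop, yawed a few degrees; origin on the worktop, axes as the pocket's without the tilt; pocket centre 10 mm along +y, foot 135 mm along -y. It bears the shelf: a pale board 150 x 330 x 14 mm that tips on a cross rod 60 mm along +y, 40 mm up.
- espresso_cup: white cup standing on the hob, 64 mm wide, 50 mm high; origin under its centre; to be left alone
- terracotta_dish: terracotta dish behind the shelf, 123 mm wide, 28 mm high; origin under its centre; to be left alone
- matchbox: orange matchbox in front of the shelf, 53 x 36 x 15 mm; origin under its centre; to be left alone

How it is judged (in metres and radians):
On the way:
1. the level lies in the pocket, pad towards the foot, let go (x of level in the frame of pocket between -0.005 and 0.005 m and y of level in the frame of pocket between -0.006 and 0.006 m and z of level in the frame of pocket below 0.007 m and y of thumb_pad in the frame of pocket below -0.02 m and contact force between the fingers and level below 0.2 N), for 0.2 s.
At the end, for the whole second after the job is handed in: Level in the pocket (4 mm across, 5 mm along, 0.06 rad, underside within 2.5 mm of the floor), pad towards the foot; shelf level to 0.015 rad, bubble within 2.5 mm of centre; lifter in at least 3.8 mm; fingers pressing the level with 2 to 35 N, touching neither shelf nor foot (x of level in the frame of pocket between -0.004 and 0.004 m and y of level in the frame of pocket between -0.005 and 0.005 m and z of level in the frame of pocket between -0.0025 and 0.0025 m and angle between the y axis of level and the y axis of pocket, either way round below 0.06 rad and distance between thumb_pad and pocket below 0.056 m and y of thumb_pad in the frame of pocket below -0.02 m and angle between pocket's own z axis and vertical below 0.015 rad and value of joint bubble between -0.0025 and 0.0025 m and value of joint lifter above 0.0038 m and contact force between the fingers and level between 2 and 35 N and contact force between the fingers and stand below 0.5 N); the arm keeps its last pose, push and grip.
It fails at once if the level is pressed or dropped hard onto the shelf (over 50 N) (contact force between level and stand above 50 N).
It fails at once if the cup is moved more than 3 cm (distance of espresso_cup from where it was at the start of the episode above 0.03 m).
It fails at once if the dish is moved more than 3 cm (distance of terracotta_dish from where it was at the start of the episode above 0.03 m).
It fails at once if the matchbox is moved more than 3 cm (distance of matchbox from where it was at the start of the episode above 0.03 m).
It also fails if it takes over 72 s, if anything falls off the work surface, if the arm or the gripper's body presses on something with over 40 N, if the wrist force passes 120 N, or if a joint passes its speed limit or range.

ROBOT

A 6-joint arm with a two-finger parallel gripper is mounted at the origin on a cart in front of the work surface, level with it; the furniture and walls round the work are solid. World frame = base frame: x ahead of the robot, y to its left, z up, the work surface at z = 0. Lengths are in mm, angles in rad, forces in N, time in s.
With the tool pointing down it reaches from about 350 to 975 mm from the base axis. Payload 7.1 kg.
Tool frame: the origin (TCP) lies at the very end of the fingers, on their centre line; the grasp point (between the pads) lies 19 mm behind it; z points along the fingers, y is the line along which they close (so a half turn about z gives the same grasp; the last joint's range is limited). The gripper opens to 88 mm and grips with 3 to 60 N. Pads are 20 mm wide; open, the fingers measure 115 mm over their backs; the gripper's body (75 mm by 178 mm) begins 61 mm behind the grasp point.
Start: joints at [-1.296, 0.423, 1.63, -0, 1.089, -0.019], TCP at [181.013, -598.196, 191.475] pointing down, gripper open.
Joint ranges: [-3, 3], [-0.9, 2.11], [0.09, 2.58], [-1.31, 4.45], [0.11, 2.69], [-2.54, 2.54]. Speed limits (rad/s): [2.39, 2.39, 3.01, 3.14, 3.14, 3.14].

INTERFACE

Orientations are given as a rotation vector (axis times angle).
In Python, from workcell import * gives the robot as it stands.
- The arm moves only by the tool step_arm, never from a script. Its argument "deltas" is a list of rows, each a list of 3 entries, a list of its own where there are three numbers: the shift along the tool's x, y, z in units of 300 mm (1.0 is 300 mm), then the turn, a rotation vector about the tool's x, y, z in units of 1.5 rad (1.0 is 1.5 rad), then the gripper command: -1 is shut, 1 is fully open, values between are in proportion. In form: [[[dx, dy, dz], [rx, ry, rz], gripper], ...]. A call has 1 to 20 rows; each row is the pose to reach, as a shift and turn from the pose commanded when the call began, along the tool's axes at that moment; what a row does not reach only later rows make up. A row lasts 1/12 s, in which the tool goes at most 41.7 mm and 7.16 degrees, less where a joint would pass 70% of its speed; a pose out of reach is approached as far as the arm can. A call with a number of a shift or a turn outside -1 to 1 is refused whole. A call with a gripper value outside its range is refused whole. The fingers move at their own pace and stop on an object; the grip force is fixed at half the most. Time passes only in rows, so rows that repeat a pose let the fingers close. It gives the time, the measured TCP pose, the force, the opening and the grip force at its end, in the units of the state.
- get_obs(): the state, without advancing time (a new reading comes with each control period).
- get_image(name): name is "scene" or "top"; returns a dict with "pixels" (400x640x3 uint8, red, green, blue), "fx", "fy", "cx", "cy" (pixels), "T" (4x4, takes a point from camera to world coordinates). Camera axes: x right, y down, z forward; pixel columns grow to the right and rows downward; lengths in mm; the calibration is good to about 2 mm. A picture is of the moment at which its call begins. There is no depth.
- close_job(): hands the job in; it is judged then, once.
The state is a dict: "t": time; "qpos": joint angles; "qvel": joint speeds; "joint_torque": joint torques, N m; "ee_pos": TCP position; "orientation": TCP orientation; "ft_force": force on the tool from outside, world axes, zero at the start; "moment": the same for the moment, N m; "width": finger opening in mm; "grasp_force": force on a finger pad.
Only numpy, scipy, OpenCV 4.12 (cv2) and the standard library are available. Lean on these libraries where they do the work, as an engineer would, in place of code of your own. Each camera call takes 0.05 s, during which the arm holds its last target. There are 200 camera calls.

## Working session

There is one attempt and no reset: what is moved stays moved. The work goes in short steps, Python scripts to look and compute and a tool call to move; the robot and the scene stay as the last step left them, time stands still between calls to the robot, and variables do not carry over. Pictures are saved under pics/ and viewed, at most 10 in all, crops included, and the job is handed in when it is done.

Besides the shell and the picture viewer there is one more tool, called after "Emit:" as name([rows], argument=value, ...), one row to a line, values as JSON. step_arm: Moves the arm, as the interface text tells. Its arguments: {"type":"object","properties":{"deltas":{"type":"array","items":{"type":"array"}}},"required":["deltas"]}

```bash
mkdir -p pics
cat > h.py <<'E'
from workcell import *
import numpy as np, cv2
from scipy.spatial.transform import Rotation as R
def snap(name,fn,crop=None,scale=1):
    im=get_image(name); p=im["pixels"][:,:,::-1]
    np.savez('pics/'+fn+'.npz',**im)
    if crop: x0,y0,x1,y1=crop; p=p[y0:y1,x0:x1]
    p=cv2.resize(np.ascontiguousarray(p),None,fx=scale,fy=scale,interpolation=cv2.INTER_CUBIC)
    cv2.imwrite('pics/'+fn+'.png',p); return im
def ray(im,u,v,z):
    T=im["T"]; d=T[:3,:3]@np.array([(u-im["cx"])/im["fx"],(v-im["cy"])/im["fy"],1]); o=T[:3,3]
    return o+d*(z-o[2])/d[2]
def proj(im,P):
    T=im["T"]; c=T[:3,:3].T@(np.array(P)-T[:3,3]); return np.array([im["fx"]*c[0]/c[2]+im["cx"],im["fy"]*c[1]/c[2]+im["cy"]])
E
python3 - <<'E'
from h import *
for n in("scene","top"):
    im=snap(n,n+"0",scale=1.25); print(n,im["fx"],im["cx"],im["cy"],im["T"].round(3).tolist())
print(get_obs())
E
```

```text
scene 510.1775647663566 313.886299608332 201.15930056775971 [[-0.808, -0.401, 0.431, 153.076], [-0.588, 0.573, -0.571, 499.181], [-0.018, -0.715, -0.699, 865.527], [0.0, 0.0, 0.0, 1.0]]
top 393.2667077909133 314.8899518350689 199.92928893350552 [[0.009, -0.996, 0.093, 518.849], [-0.999, -0.006, 0.032, -144.439], [-0.032, -0.094, -0.995, 944.436], [0.0, 0.0, 0.0, 1.0]]
{'t': 0.1, 'qpos': array([-1.29599742e+00,  4.23744700e-01,  1.63059138e+00,  2.28631935e-05,
        1.08863011e+00, -1.89810057e-02]), 'qvel': array([ 0.00019881, -0.00352396, -0.00142655, -0.00050224, -0.00010797,
        0.00074018]), 'joint_torque': array([ 3.53831401e-04, -5.45613241e+01, -2.74325252e+01,  6.45369175e-02,
        1.87998754e-02, -2.05635905e-05]), 'ee_pos': array([ 180.87776575, -597.68659265,  190.80050843]), 'orientation': array([-3.10641325e+00, -4.59594455e-01,  2.43562812e-04]), 'ft_force': array([-0.11714502,  0.81537932, -0.75887466]), 'moment': array([ 0.04451935,  0.00412122, -0.02421264]), 'grasp_force': 0.0, 'width': 87.27584923668725}
```

View pics/scene0.png

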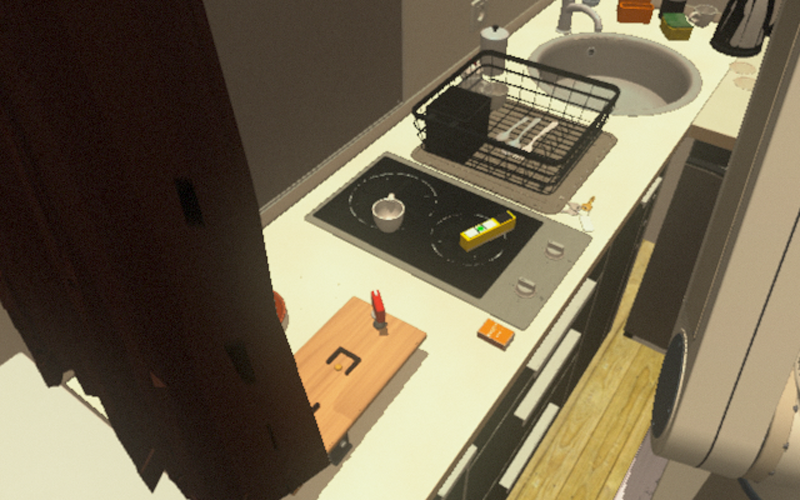

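View pics/top0.png

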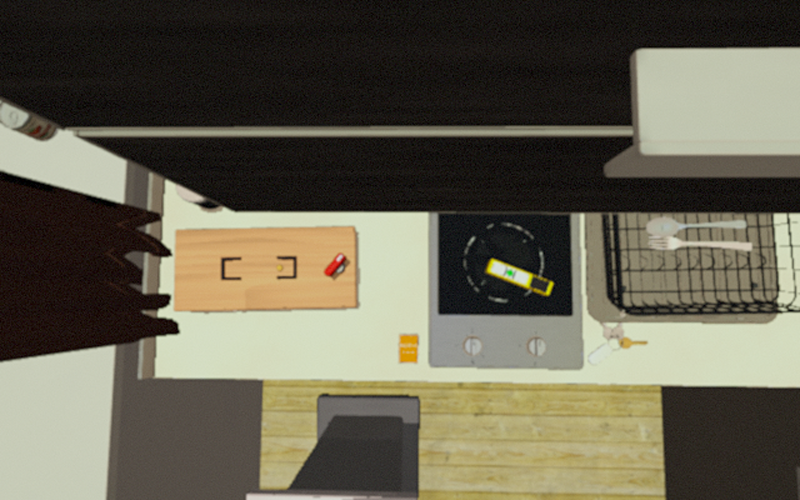

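The scene view shows the cup on the hob (388,213), the level (488,232), the shelf with its red foot (378,308) and the matchbox (495,333). In the top view (1.25x) the level is at about (520,277) with its pad to the right, the pocket at (258,268), the foot at (336,265) and the matchbox at (408,348). I'll enlarge both for accurate pixel positions.

Run:
```python
from h import *
im=np.load('pics/top0.npz'); p=im["pixels"][:,:,::-1]
a=cv2.resize(p[175:255,130:300],None,fx=4.7,fy=4.7,interpolation=cv2.INTER_CUBIC)
b=cv2.resize(p[195:245,375:460],None,fx=4.7,fy=4.7,interpolation=cv2.INTER_CUBIC)
c=np.zeros((a.shape[0]+b.shape[0],a.shape[1],3),np.uint8);c[:a.shape[0]]=a;c[a.shape[0]:,:b.shape[1]]=b
cv2.imwrite('pics/crop1.png',c);print(a.shape,b.shape)
hsv=cv2.cvtColor(p,cv2.COLOR_BGR2HSV)
m=((hsv[:,:,0]>20)&(hsv[:,:,0]<36)&(hsv[:,:,1]>150)&(hsv[:,:,2]>120)).astype(np.uint8);m[:195]=0;m[245:]=0;m[:,:375]=0;m[:,460:]=0
pts=np.argwhere(m)[:,::-1].astype(np.float32); print(cv2.minAreaRect(pts))
# red grip
m=(((hsv[:,:,0]<6)|(hsv[:,:,0]>174))&(hsv[:,:,1]>170)&(hsv[:,:,2]>80)).astype(np.uint8);m[:190]=0;m[235:]=0;m[:,:245]=0;m[:,300:]=0
pts=np.argwhere(m)[:,::-1].astype(np.float32); print(cv2.minAreaRect(pts),pts.mean(0),len(pts))
```

```text
(376, 799, 3) (235, 400, 3)
((415.41754150390625, 221.31443786621094), (54.421226501464844, 12.492470741271973), 21.03750991821289)
((267.6106262207031, 211.6593017578125), (6.114686012268066, 19.755138397216797), 41.18592834472656) [266.6344  213.12903] 93
```

View pics/crop1.png

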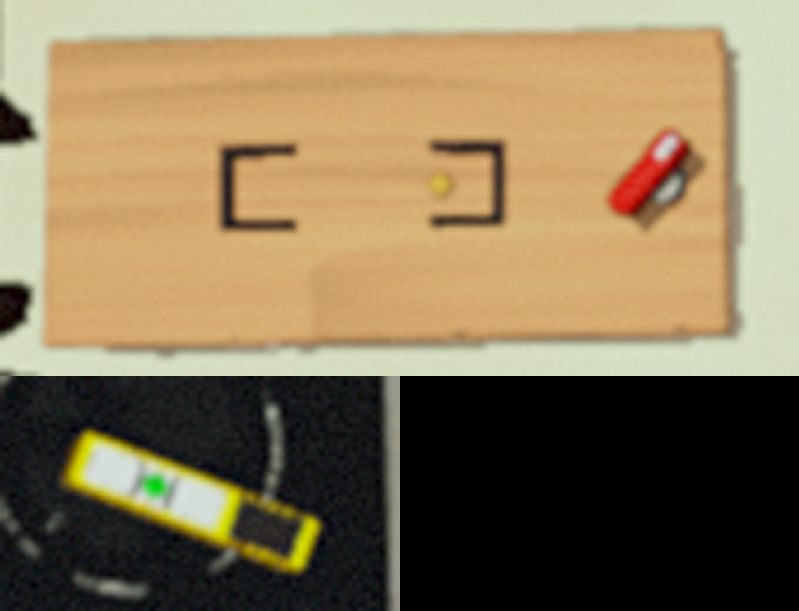

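The crop shows the pocket wall's outer corners at (222,147), (222,230), (503,143) and (503,222). The pin is at (441,184). The red grip's top face runs from about (676,138) to (622,205). The level's top corners are about (90,432), (322,516), (300,572) and (68,485), with the pad at its right end.

Run:
```python
from h import *
im=np.load('pics/top0.npz')
f=lambda x,y,z:ray(im,x/4.7+130-.4,y/4.7+175-.4,z)
g=lambda x,y,z:ray(im,x/4.7+375-.4,(y-376)/4.7+195-.4,z)
w=[f(222,147,72),f(503,143,71),f(503,222,71),f(222,230,72)]
print(np.round(w,1)); c=np.mean(w,0); d=w[0]+w[3]-w[1]-w[2]; print('pocket',c,np.linalg.norm(d)/2,'yaw of +y from world y',np.arctan2(-d[0],d[1]))
print('pin',f(441,184,68))
u=np.array([-d[0],-d[1],0])*-1; u/=np.linalg.norm(d[:2]); u=d/np.linalg.norm(d); print('foot pred',c-145*u,'pin pred',c-37*u)
a,b=f(676,138,116),f(622,205,116); print('grip',a,b,(a+b)/2,np.linalg.norm(a-b),np.arctan2(b[1]-a[1],b[0]-a[0]))
l=[g(90,432,35),g(322,516,35),g(300,572,35),g(68,485,35)]; print(np.round(l,1)); d=l[0]+l[3]-l[1]-l[2]; print('level',np.mean(l,0),np.linalg.norm(d)/2,np.linalg.norm(l[0]-l[3]),'yaw',np.arctan2(-d[0],d[1]))
# scene check
s=np.load('pics/scene0.npz')
print('level in scene',proj(s,np.mean(l,0))*1.25,'pin',proj(s,f(441,184,68))*1.25, 'grip',proj(s,(a+b)/2)*1.25)
o=get_obs();Rm=R.from_rotvec(o['orientation']).as_matrix();print(Rm.round(3))
```

```text
[[585.6 194.8  72. ]
 [588.4  59.5  71. ]
 [550.8  58.5  71. ]
 [545.9 193.1  72. ]]
pocket [567.68399285 126.47411803  71.5       ] 134.97978811457762 yaw of +y from world y 0.0283907951095209
pin [568.81719041  89.55929509  68.        ]
foot pred [571.79999218 -18.4634705   70.42576509] pin pred [568.73428234  89.49004371  71.22588489]
grip [587.58832824 -29.56112848 116.        ] [557.16716358  -5.70815262 116.        ] [572.37774591 -17.63464055 116.        ] 38.65762171515375 2.4766275860078513
[[ 590.1 -296.9   35. ]
 [ 549.8 -408.7   35. ]
 [ 522.5 -397.6   35. ]
 [ 564.  -285.9   35. ]]
level [ 556.58021707 -347.28118583   35.        ] 118.95046630614624 28.292652713464758 yaw -0.3507631637896116
level in scene [488.4233152  224.27546909] pin [339.08827988 362.45411206] grip [378.50410489 297.24314325]
[[ 0.957  0.29  -0.   ]
 [ 0.29  -0.957  0.001]
 [ 0.    -0.001 -1.   ]]
```

```bash
cat >> h.py <<'E'
def delta(c,yc,t,yt):
    """from commanded pos c, tool-y yaw yc to t, yt (tool down) -> row units"""
    ty=np.array([np.cos(yc),np.sin(yc),0]); tz=np.array([0,0,-1.]); tx=np.cross(ty,tz)
    d=np.array(t)-np.array(c); print('shift',np.round([d@tx/300,d@ty/300,d@tz/300],4),'turn rz',round(-(yt-yc)/1.5,4))
def state():
    o=get_obs(); M=R.from_rotvec(o['orientation']).as_matrix()
    print('t',round(o['t'],2),'pos',o['ee_pos'].round(1),'yaw y',round(np.arctan2(M[1,1],M[0,1]),4),'tilt',M[:2,2].round(4),'F',o['ft_force'].round(1),'M',o['moment'].round(2),'w',round(o['width'],1),'g',round(o['grasp_force'],1)); return o
E
python3 - <<'E'
from h import *
s=np.load('pics/scene0.npz'); print('cup',ray(s,388/1.25,213/1.25,25),'match',ray(s,495/1.25,330/1.25,15))
state()
delta([181.013,-598.196,191.475],-1.2767,[380,-440,191.475],-0.351)
delta([380,-440,191.475],-.351,[556.5,-347.3,120],-.351)
E
```

```text
cup [ 743.3256448  -271.83093755   25.        ] match [ 423.59584009 -141.6766757    15.        ]
t 0.1 pos [ 180.9 -597.7  190.8] yaw y -1.277 tilt [-0.0004  0.0013] F [-0.1  0.8 -0.8] M [ 0.04  0.   -0.02] w 87.3 g 0.0
shift [ 0.7877 -0.3124  0.    ] turn rz -0.6171
shift [0.4925 0.4462 0.2382] turn rz -0.0
```

Emit:
step_arm([
  [[0.2,-0.08,0],[0,0,-0.15],0.4],
  [[0.4,-0.16,0],[0,0,-0.3],0.4],
  [[0.6,-0.24,0],[0,0,-0.45],0.4],
  [[0.7877,-0.3124,0],[0,0,-0.6171],0.4],
  [[0.7877,-0.3124,0],[0,0,-0.6171],0.4],
  [[0.7877,-0.3124,0],[0,0,-0.6171],0.4],
  [[0.7877,-0.3124,0],[0,0,-0.6171],0.4],
  [[0.7877,-0.3124,0],[0,0,-0.6171],0.4],
  [[0.7877,-0.3124,0],[0,0,-0.6171],0.4],
  [[0.7877,-0.3124,0],[0,0,-0.6171],0.4],
  [[0.7877,-0.3124,0],[0,0,-0.6171],0.4],
])

```text
t: 1.02
ee_pos: [379.6, -440.2, 191.3]
orientation: [-2.577, -1.796, 0.0]
ft_force: [-0.5, -0.1, -0.1]
width: 61.0
grasp_force: 0.0
```

Emit:
step_arm([
  [[0.12,0.11,0.06],[0,0,0],0.4],
  [[0.25,0.22,0.12],[0,0,0],0.4],
  [[0.37,0.33,0.18],[0,0,0],0.4],
  [[0.4925,0.4462,0.2382],[0,0,0],0.4],
  [[0.4925,0.4462,0.2382],[0,0,0],0.4],
  [[0.4925,0.4462,0.2382],[0,0,0],0.4],
  [[0.4925,0.4462,0.2382],[0,0,0],0.4],
  [[0.4925,0.4462,0.2382],[0,0,0],0.4],
  [[0.4925,0.4462,0.2382],[0,0,0],0.4],
])

```text
t: 1.77
ee_pos: [555.4, -348.6, 120.5]
orientation: [2.577, 1.796, -0.0]
ft_force: [-0.5, 0.3, -0.1]
width: 61.4
grasp_force: 0.0
```

Run:
```python
from h import *
state(); snap("scene","s1",(330,130,450,230),5)
```

```text
t 1.77 pos [ 555.4 -348.6  120.5] yaw y -0.3533 tilt [-0.     -0.0003] F [-0.5  0.3 -0.1] M [-0.02 -0.04  0.02] w 61.4 g 0.0
```

View pics/s1.png

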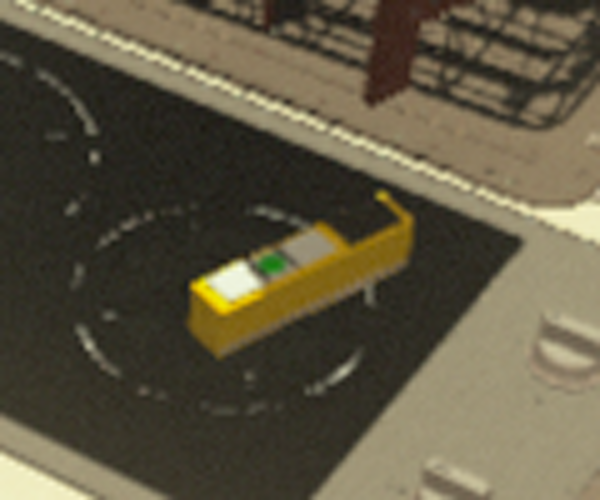

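Run:
```python
from h import *
s=np.load('pics/s1.npz'); print((proj(s,[555.4,-348.6,120.5])-[330,130])*5)
for z in (0,4): print(z,ray(s,330+218/5,130+355/5,z),ray(s,330+410/5,130+264/5,z))
for z in (34,38): print(z,ray(s,330+220/5,130+312/5,z),ray(s,330+190/5,130+285/5,z))
delta([556.5,-347.3,120],-.351,[556.5,-347.3,10],-.351)
```

```text
[323.5891157  108.62920016]
0 [ 568.37909299 -291.2999246     0.        ] [ 5.23684795e+02 -4.02332882e+02 -1.13686838e-13]
4 [ 566.45978405 -287.64674608    4.        ] [ 521.97203862 -398.16656887    4.        ]
34 [ 566.43791839 -285.73369566   34.        ] [ 587.95275669 -293.64800535   34.        ]
38 [ 564.44946944 -281.95791965   38.        ] [ 585.86081222 -289.83415815   38.        ]
shift [0.     0.     0.3667] turn rz -0.0
```

The close crop shows the fingers straddling the level, at about (385,100) and (270,20), and its near bottom edge from (218,355) to (410,264). That fits a level centre of (556.5,-347.3) within 2-3 mm. Next: descend and grip.

Emit:
step_arm([
  [[0,0,0.1],[0,0,0],0.4],
  [[0,0,0.2],[0,0,0],0.4],
  [[0,0,0.29],[0,0,0],0.4],
  [[0,0,0.34],[0,0,0],0.4],
  [[0,0,0.3667],[0,0,0],0.4],
  [[0,0,0.3667],[0,0,0],0.4],
  [[0,0,0.3667],[0,0,0],-1],
  [[0,0,0.3667],[0,0,0],-1],
  [[0,0,0.3667],[0,0,0],-1],
  [[0,0,0.3667],[0,0,0],-1],
  [[0,0,0.3667],[0,0,0],-1],
  [[0,0,0.3667],[0,0,0],-1],
  [[0,0,0.3667],[0,0,0],-1],
  [[0,0,0.3667],[0,0,0],-1],
  [[0,0,0.3667],[0,0,0],-1],
  [[0,0,0.3667],[0,0,0],-1],
  [[0,0,0.3667],[0,0,0],-1],
])

```text
t: 3.23
ee_pos: [556.6, -347.4, 9.9]
orientation: [-2.575, -1.799, 0.0]
ft_force: [0.4, 0.4, -0.2]
width: 0.1
grasp_force: 0.0
```

Run:
```python
from h import *
state()
delta([556.5,-347.3,10],-.351,[556.5,-347.3,150],-.351)
delta([556.5,-347.3,150],-.351,[562,-110,160],-.16)
delta([562,-110,160],-.16,[567.5,126.5,120],.0284)
```

```text
t 3.23 pos [ 556.6 -347.4    9.9] yaw y -0.3513 tilt [-0.0001  0.    ] F [ 0.4  0.4 -0.2] M [ 0.   -0.1   0.01] w 0.1 g 0.0
shift [ 0.      0.     -0.4667] turn rz -0.0
shift [ 0.7491 -0.2548 -0.0333] turn rz -0.1273
shift [ 0.7812 -0.1075  0.1333] turn rz -0.1256
```

Run:
```python
from h import *
snap("scene","s2",(330,110,450,230),4)
t=snap("top","t2")
a=cv2.imread('pics/s2.png');b=cv2.resize(t["pixels"][185:265,370:460,::-1],None,fx=3.5,fy=3.5,interpolation=cv2.INTER_CUBIC)
c=np.zeros((480,800,3),np.uint8);c[:,:480]=a;c[:280,480:795]=b;cv2.imwrite('pics/s2b.png',c)
```

```text
(no output)
```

View pics/s2b.png

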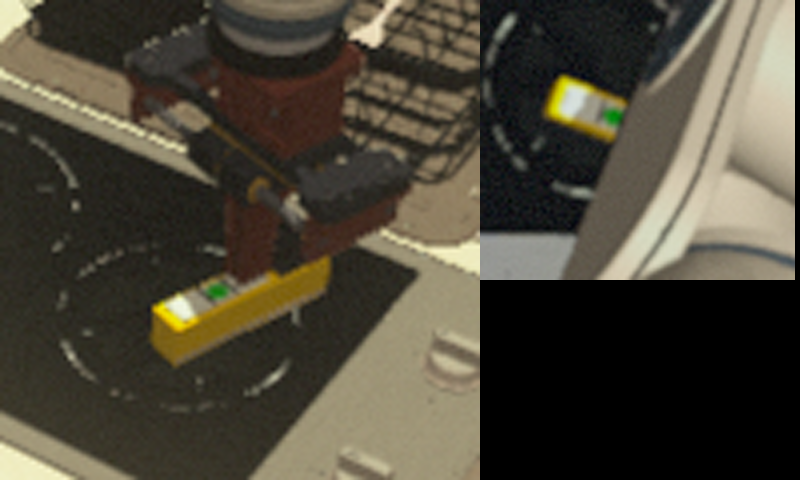

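Run:
```python
from h import *
s=np.load('pics/s1.npz')
for k in(-37,-31,31,37):
  for w in(-10,10): print(k,w,(proj(s,[555.4+k*.94-w*.344*-1,-348.6-k*.344+w*.94,120.5])-[330,130])*5)
s=np.load('pics/s2.npz'); print('tip now',(proj(s,[556.6,-347.4,9.9])-[330,110])*4,(proj(s,[556.6,-347.4,45])-[330,110])*4)
print('level corner -x+y bottom',(proj(s,[565,-286.5,2])-[330,110])*4)
a=cv2.resize(np.load('pics/s1.npz')["pixels"][90:190,330:450,::-1],None,fx=5,fy=5,interpolation=cv2.INTER_CUBIC);cv2.imwrite('pics/s1b.png',a)
```

```text
-37 -10 [393.64695494 142.63004202]
-37 10 [360.03565116 158.919788  ]
-31 -10 [384.84071085 135.73858588]
-31 10 [351.27513062 151.93112916]
31 -10 [296.94200856  66.95216052]
31 10 [263.852898   82.1905064]
37 -10 [288.72451817  60.52144227]
37 10 [255.68181767  75.67207037]
tip now [239.44620472 307.956186  ] [244.4785768  265.21081483]
level corner -x+y bottom [175.27523784 368.43514299]
```

View pics/s1b.png

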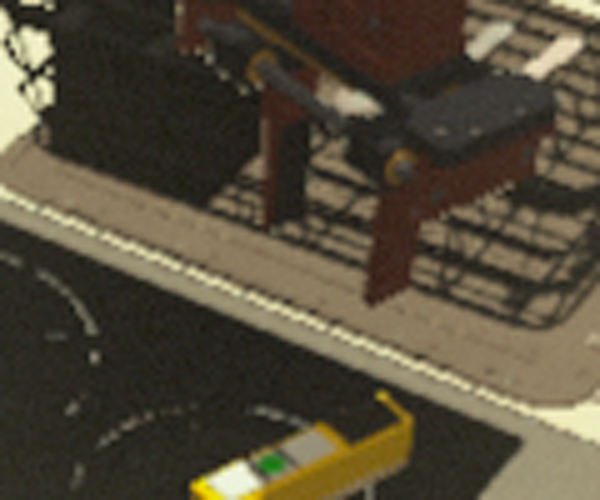

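The enlarged crop shows the fingertips 57 px (5x) higher than the reported TCP projects to, which fits a pure z offset. The real tips are about 35 mm above the reported TCP, so they closed above the level, which hasn't moved. I'll check this by descending closed in small steps until they touch the level's top, expected at a reading of 0 to 8.

Emit:
step_arm([
  [[0,0,0.01],[0,0,0],-1],
  [[0,0,0.015],[0,0,0],-1],
  [[0,0,0.02],[0,0,0],-1],
  [[0,0,0.02],[0,0,0],-1],
])

```text
t: 3.67
ee_pos: [557.1, -347.7, 6.7]
orientation: [2.575, 1.799, 0.001]
ft_force: [-6.4, 4.6, 22.7]
width: 0.2
grasp_force: 11.4
```

Emit:
step_arm([
  [[0,0,0.004],[0,0,0],-1],
  [[0,0,0.008],[0,0,0],-1],
  [[0,0,0.008],[0,0,0],-1],
])

```text
t: 3.92
ee_pos: [557.4, -347.9, 6.6]
orientation: [2.574, 1.798, 0.001]
ft_force: [-11.3, 8.0, 40.0]
width: 0.3
grasp_force: 20.3
```

Contact came at a reading of about 7 with roughly 7.5 N/mm stiffness, so the real fingertips sit about 29 mm above the reported TCP. I'll lift, open, and go down to a reading of -19.

Emit:
step_arm([
  [[0,0,-0.035],[0,0,0],-1],
  [[0,0,-0.045],[0,0,0],0.4],
  [[0,0,-0.045],[0,0,0],0.4],
  [[0,0,-0.045],[0,0,0],0.4],
  [[0,0,-0.045],[0,0,0],0.4],
  [[0,0,-0.045],[0,0,0],0.4],
  [[0,0,-0.045],[0,0,0],0.4],
  [[0,0,-0.045],[0,0,0],0.4],
  [[0,0,-0.01],[0,0,0],0.4],
  [[0,0,0.02],[0,0,0],0.4],
  [[0,0,0.05],[0,0,0],0.4],
  [[0,0,0.0687],[0,0,0],0.4],
  [[0,0,0.0687],[0,0,0],0.4],
  [[0,0,0.0687],[0,0,0],0.4],
])

```text
t: 5.08
ee_pos: [556.1, -347.1, -19.9]
orientation: [-2.574, -1.798, 0.001]
ft_force: [0.4, 0.0, 0.4]
width: 61.4
grasp_force: 0.0
```

Emit:
step_arm([
  [[0,0,0],[0,0,0],-1],
  [[0,0,0],[0,0,0],-1],
  [[0,0,0],[0,0,0],-1],
  [[0,0,0],[0,0,0],-1],
  [[0,0,0],[0,0,0],-1],
  [[0,0,0],[0,0,0],-1],
  [[0,0,0],[0,0,0],-1],
  [[0,0,0],[0,0,0],-1],
  [[0,0,0],[0,0,0],-1],
  [[0,0,0],[0,0,0],-1],
])

```text
t: 5.92
ee_pos: [556.6, -347.4, -18.8]
orientation: [-2.575, -1.799, 0.0]
ft_force: [-2.0, 1.2, 4.6]
width: 25.7
grasp_force: 30.0
```

Emit:
step_arm([
  [[0,0,-0.05],[0,0,0],-1],
  [[0,0,-0.13],[0,0,0],-1],
  [[0,0,-0.22],[0,0,0],-1],
  [[0,0,-0.31],[0,0,0],-1],
  [[0,0,-0.4],[0,0,0],-1],
  [[0,0,-0.46],[0,0,0],-1],
  [[0,0,-0.4967],[0,0,0],-1],
  [[0,0,-0.4967],[0,0,0],-1],
  [[0,0,-0.4967],[0,0,0],-1],
])

```text
t: 6.67
ee_pos: [556.5, -347.3, 130.1]
orientation: [2.575, 1.799, 0.0]
ft_force: [-0.0, 0.8, -1.9]
width: 25.6
grasp_force: 30.0
```

Emit:
step_arm([
  [[0.04,-0.013,0],[0,0,-0.007],-1],
  [[0.11,-0.037,0],[0,0,-0.019],-1],
  [[0.2,-0.068,0],[0,0,-0.034],-1],
  [[0.29,-0.099,0],[0,0,-0.049],-1],
  [[0.38,-0.129,0],[0,0,-0.065],-1],
  [[0.47,-0.16,0],[0,0,-0.08],-1],
  [[0.56,-0.19,0],[0,0,-0.095],-1],
  [[0.64,-0.218,0],[0,0,-0.109],-1],
  [[0.71,-0.242,0],[0,0,-0.12],-1],
  [[0.7491,-0.2548,0],[0,0,-0.1273],-1],
  [[0.7491,-0.2548,0],[0,0,-0.1273],-1],
])

```text
t: 7.58
ee_pos: [560.9, -107.2, 128.6]
orientation: [-2.387, -2.039, 0.002]
ft_force: [0.1, 0.3, -1.4]
width: 25.9
grasp_force: 30.0
```

Emit:
step_arm([
  [[0.04,-0.006,0],[0,0,-0.007],-1],
  [[0.11,-0.015,0],[0,0,-0.018],-1],
  [[0.2,-0.028,0],[0,0,-0.032],-1],
  [[0.29,-0.04,0],[0,0,-0.047],-1],
  [[0.38,-0.052,0],[0,0,-0.061],-1],
  [[0.47,-0.065,0],[0,0,-0.076],-1],
  [[0.56,-0.077,0],[0,0,-0.09],-1],
  [[0.65,-0.089,0.03],[0,0,-0.105],-1],
  [[0.73,-0.1,0.06],[0,0,-0.117],-1],
  [[0.7812,-0.1075,0.1],[0,0,-0.1256],-1],
  [[0.7812,-0.1075,0.14],[0,0,-0.1256],-1],
  [[0.7812,-0.1075,0.14],[0,0,-0.1256],-1],
  [[0.7812,-0.1075,0.14],[0,0,-0.1256],-1],
])

```text
t: 8.67
ee_pos: [567.0, 125.4, 87.0]
orientation: [-2.19, -2.251, 0.003]
ft_force: [-0.1, 0.0, -2.7]
width: 25.9
grasp_force: 30.0
```

Run:
```python
from h import *
state()
s=snap("scene","s3"); t=snap("top","t3")
c=np.zeros((600,800,3),np.uint8)
c[:300]=cv2.resize(t["pixels"][165:255,60:300,::-1],(800,300),interpolation=cv2.INTER_CUBIC)
c[300:,:450]=cv2.resize(s["pixels"][210:350,210:420,::-1],(450,300),interpolation=cv2.INTER_CUBIC)
cv2.imwrite('pics/s3b.png',c)
```

```text
t 8.67 pos [567.  125.4  87. ] yaw y 0.0273 tilt [-0.0024 -0.0008] F [-0.1  0.  -2.7] M [-0.06 -0.11  0.01] w 25.9 g 30.0
```

View pics/s3b.png

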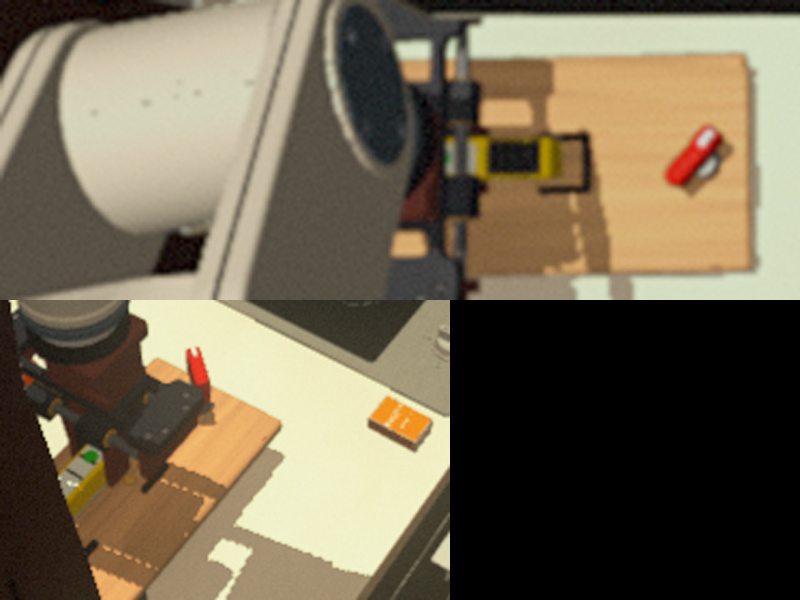

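The picture shows the level held square over the pocket with its pad towards the foot. In the top crop (3.33x) the pad runs x 490-540, the level's end is at x 558, its centreline is at y 157, and the pocket's foot-end wall runs to x 590.

Run:
```python
from h import *
t=np.load('pics/t3.npz'); k=10/3
f=lambda x,y,z:ray(t,x/k+60-.35,y/k+165-.35,z)
for z in(138,142): print(f(558,157,z),'end; pad c',f(515,157,z))
print('wall end outer',f(589,133,71),f(589,191,71))
u=np.array([-np.sin(.0284),np.cos(.0284)]); c=np.array([567,125.4]); print('pred end',c-60*u,'pad',c-37*u)
p=t["pixels"].astype(int); # edge profile along row
r=int(157/k+165); print([tuple(x) for x in p[r,218:242]])
```

```text
[569.01789288  63.4450982  138.        ] end; pad c [568.84094816  90.37452232 138.        ]
[568.76904952  62.41397396 142.        ] end; pad c [568.59298246  89.20982559 142.        ]
wall end outer [589.50170568  60.17129627  71.        ] [550.50102068  59.10057478  71.        ]
pred end [568.70377095  65.42419517] pad [568.05065875  88.41492036]
[(np.int64(32), np.int64(31), np.int64(30)), (np.int64(24), np.int64(26), np.int64(23)), (np.int64(22), np.int64(24), np.int64(25)), (np.int64(75), np.int64(58), np.int64(7)), (np.int64(149), np.int64(123), np.int64(20)), (np.int64(170), np.int64(141), np.int64(0)), (np.int64(159), np.int64(130), np.int64(0)), (np.int64(125), np.int64(101), np.int64(0)), (np.int64(103), np.int64(84), np.int64(0)), (np.int64(102), np.int64(81), np.int64(13)), (np.int64(112), np.int64(88), np.int64(34)), (np.int64(123), np.int64(94), np.int64(52)), (np.int64(129), np.int64(96), np.int64(63)), (np.int64(129), np.int64(97), np.int64(60)), (np.int64(133), np.int64(98), np.int64(63)), (np.int64(127), np.int64(94), np.int64(58)), (np.int64(98), np.int64(72), np.int64(45)), (np.int64(50), np.int64(39), np.int64(32)), (np.int64(34), np.int64(23), np.int64(19)), (np.int64(115), np.int64(84), np.int64(51)), (np.int64(185), np.int64(141), np.int64(91)), (np.int64(208), np.int64(164), np.int64(106)), (np.int64(211), np.int64(166), np.int64(109)), (np.int64(210), np.int64(167), np.int64(111))]
```

Emit:
step_arm([
  [[0,0.0017,0],[0,0,0],-1],
  [[0,0.0017,0.03],[0,0,0],-1],
  [[0,0.0017,0.06],[0,0,0],-1],
  [[0,0.0017,0.09],[0,0,0],-1],
  [[0,0.0017,0.1133],[0,0,0],-1],
  [[0,0.0017,0.1133],[0,0,0],-1],
  [[0,0.0017,0.1133],[0,0,0],-1],
  [[0,0.0017,0.1133],[0,0,0],-1],
])

```text
t: 9.43
ee_pos: [568.3, 126.5, 53.9]
orientation: [-2.19, -2.252, 0.0]
ft_force: [-0.2, -0.4, -1.1]
width: 26.4
grasp_force: 30.0
```

Emit:
step_arm([
  [[0,0,0.006],[0,0,0],-1],
  [[0,0,0.012],[0,0,0],-1],
  [[0,0,0.018],[0,0,0],-1],
  [[0,0,0.018],[0,0,0],-1],
])

```text
t: 9.77
ee_pos: [568.1, 126.4, 48.4]
orientation: [-2.19, -2.252, 0.0]
ft_force: [0.9, -0.3, -1.8]
width: 26.0
grasp_force: 30.0
```

Run:
```python
from h import *
state()
```

```text
t 9.77 pos [568.1 126.4  48.4] yaw y 0.0281 tilt [-0.0003 -0.    ] F [ 0.9 -0.3 -1.8] M [-0.07 -0.06 -0.  ] w 26.0 g 30.0
```

Commanded z is 48.6 and there is no contact yet. Continuing down gently.

Emit:
step_arm([
  [[0,0,0.004],[0,0,0],-1],
  [[0,0,0.007],[0,0,0],-1],
  [[0,0,0.007],[0,0,0],-1],
])

```text
t: 10.02
ee_pos: [568.2, 126.4, 46.4]
orientation: [-2.19, -2.252, 0.0]
ft_force: [-0.2, -0.5, -2.4]
width: 25.9
grasp_force: 30.0
```

Emit:
step_arm([
  [[0,0,0.003],[0,0,0],-1],
  [[0,0,0.005],[0,0,0],-1],
  [[0,0,0.005],[0,0,0],-1],
])

```text
t: 10.27
ee_pos: [568.2, 126.4, 44.9]
orientation: [-2.19, -2.252, 0.0]
ft_force: [-0.3, -0.1, -1.0]
width: 26.0
grasp_force: 30.0
```

Emit:
step_arm([
  [[0,0,0.003],[0,0,0],-1],
  [[0,0,0.005],[0,0,0],-1],
  [[0,0,0.005],[0,0,0],-1],
])

```text
t: 10.52
ee_pos: [568.2, 126.4, 43.4]
orientation: [-2.19, -2.252, 0.0]
ft_force: [-0.2, 0.1, -2.6]
width: 25.5
grasp_force: 30.0
```

Emit:
step_arm([
  [[0,0,0.002],[0,0,0],-1],
  [[0,0,0.003],[0,0,0],-1],
  [[0,0,0.003],[0,0,0],-1],
])

```text
t: 10.77
ee_pos: [568.2, 126.4, 42.5]
orientation: [-2.19, -2.252, 0.0]
ft_force: [0.5, -0.5, -1.2]
width: 25.8
grasp_force: 30.0
```

Emit:
step_arm([
  [[0,0,0.003],[0,0,0],-1],
  [[0,0,0.004],[0,0,0],-1],
  [[0,0,0.004],[0,0,0],-1],
])

```text
t: 11.02
ee_pos: [568.4, 126.5, 41.5]
orientation: [2.19, 2.252, 0.0]
ft_force: [-1.4, -0.8, -0.0]
width: 25.5
grasp_force: 30.0
```

Emit:
step_arm([
  [[0,0,0.003],[0,0,0],-1],
  [[0,0,0.004],[0,0,0],-1],
  [[0,0,0.004],[0,0,0],-1],
])

```text
t: 11.27
ee_pos: [568.5, 126.4, 40.8]
orientation: [2.19, 2.252, 0.001]
ft_force: [-0.7, -1.0, 5.0]
width: 25.9
grasp_force: 30.0
```

Emit:
step_arm([
  [[0,0,0],[0,0,0],0.2],
  [[0,0,0],[0,0,0],0.2],
  [[0,0,0],[0,0,0],0.2],
  [[0,0,0],[0,0,0],0.2],
  [[0,0,0],[0,0,0],0.2],
  [[0,0,0],[0,0,0],0.2],
  [[0,0,-0.05],[0,0,0],0.2],
  [[0,0,-0.12],[0,0,0],0.2],
  [[0,0,-0.2],[0,0,0],0.2],
  [[0,0,-0.266],[0,0,0],0.2],
  [[0,0,-0.266],[0,0,0],0.2],
  [[0,0,-0.266],[0,0,0],0.2],
  [[0,0,-0.266],[0,0,0],0.2],
])

```text
t: 12.35
ee_pos: [567.7, 126.3, 119.3]
orientation: [-2.19, -2.252, 0.001]
ft_force: [0.1, -0.2, -0.4]
width: 52.6
grasp_force: 0.0
```

Run:
```python
from h import *
state()
delta([568,126.5,120],.0284,[572.2,-18,120],.906)
```

```text
t 12.35 pos [567.7 126.3 119.3] yaw y 0.028 tilt [-0.0009 -0.0002] F [ 0.1 -0.2 -0.4] M [-0.08 -0.1  -0.01] w 52.6 g 0.0
shift [-4.819e-01  3.000e-04  0.000e+00] turn rz -0.5851
```

Emit:
step_arm([
  [[-0.04,0,0],[0,0,-0.06],0.2],
  [[-0.11,0,0],[0,0,-0.13],0.2],
  [[-0.2,0,0],[0,0,-0.21],0.2],
  [[-0.29,0,0],[0,0,-0.29],0.2],
  [[-0.38,0,0],[0,0,-0.37],0.2],
  [[-0.45,0,0],[0,0,-0.45],0.2],
  [[-0.482,0,0],[0,0,-0.53],0.2],
  [[-0.482,0,0],[0,0,-0.5851],0.2],
  [[-0.482,0,0],[0,0,-0.5851],0.2],
  [[-0.482,0,0],[0,0,-0.5851],0.2],
  [[-0.482,0,0],[0,0,-0.5851],0.2],
])

```text
t: 13.27
ee_pos: [571.8, -17.8, 119.2]
orientation: [-1.028, -2.967, 0.001]
ft_force: [0.1, -0.1, 0.3]
width: 52.8
grasp_force: 0.0
```

Run:
```python
from h import *
state()
s=snap("scene","s4"); t=snap("top","t4")
c=np.zeros((600,800,3),np.uint8)
c[:300]=cv2.resize(t["pixels"][175:245,130:316,::-1],(800,301),interpolation=cv2.INTER_CUBIC)[:300]
c[300:,:450]=cv2.resize(s["pixels"][190:330,210:420,::-1],(450,300),interpolation=cv2.INTER_CUBIC)
cv2.imwrite('pics/s4b.png',c)
```

```text
t 13.27 pos [571.8 -17.8 119.2] yaw y 0.9035 tilt [-0.0015  0.0001] F [ 0.1 -0.1  0.3] M [ 0.04 -0.16 -0.03] w 52.8 g 0.0
```

View pics/s4b.png

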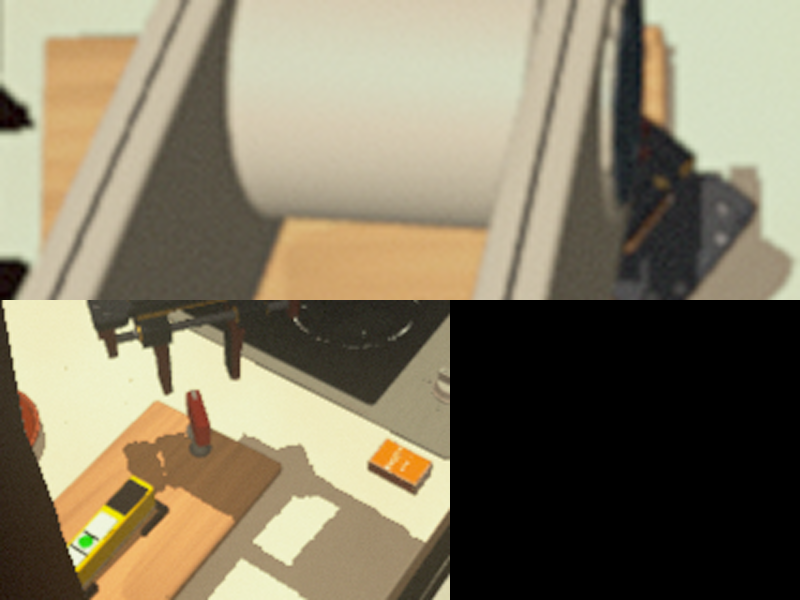

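The placing looks good: in the scene inset the level sits in the pocket with its pad (130,497) towards the foot and the bubble at (87,541). I'll read the bubble against its lines numerically while gripping the foot.

Emit:
step_arm([
  [[0,0,0.05],[0,0,0],0.2],
  [[0,0,0.12],[0,0,0],0.2],
  [[0,0,0.17],[0,0,0],0.2],
  [[0,0,0.2067],[0,0,0],0.2],
  [[0,0,0.2067],[0,0,0],0.2],
  [[0,0,0.2067],[0,0,0],0.2],
  [[0,0,0.2067],[0,0,0],-1],
  [[0,0,0.2067],[0,0,0],-1],
  [[0,0,0.2067],[0,0,0],-1],
  [[0,0,0.2067],[0,0,0],-1],
  [[0,0,0.2067],[0,0,0],-1],
  [[0,0,0.2067],[0,0,0],-1],
  [[0,0,0.2067],[0,0,0],-1],
  [[0,0,0.2067],[0,0,0],-1],
  [[0,0,0.2067],[0,0,0],-1],
])

```text
t: 14.62
ee_pos: [574.5, -15.9, 58.5]
orientation: [1.026, 2.966, 0.006]
ft_force: [5.5, 12.9, -4.0]
width: 13.7
grasp_force: 29.8
```

```bash
cat >> h.py <<'E'
def bub(im,z0=99,z1=99):
    """profile along level top from pad end (s=-60) to +y end"""
    c=np.array([568,126.5]);u=np.array([-np.sin(.0284),np.cos(.0284)]);p=cv2.GaussianBlur(im["pixels"],(0,0),.4).astype(np.float32)
    S=np.arange(-60,61,2.)
    px=np.array([proj(im,[*(c+s*u),z0+(z1-z0)*(s+60)/120]) for s in S],np.float32)
    v=cv2.remap(p,px[:,:1],px[:,1:],cv2.INTER_LINEAR)[:,0]
    return S,v.astype(int),px
E
python3 - <<'E'
from h import *
state()
S,v,px=bub(np.load('pics/s4.npz'))
for s,a,b in zip(S,v,px.round(0)): print(int(s),a,b) if s>-26 else 0
E
```

```text
t 14.62 pos [574.5 -15.9  58.5] yaw y 0.9046 tilt [0.0042 0.0028] F [ 5.5 12.9 -4. ] M [ 1.82 -1.09 -0.12] w 13.7 g 29.8
-24 [74 64 48] [266. 285.]
-22 [74 63 47] [265. 285.]
-20 [74 62 45] [264. 286.]
-18 [92 83 44] [264. 287.]
-16 [173 162  25] [263. 288.]
-14 [228 217   3] [262. 288.]
-12 [238 230  16] [262. 289.]
-10 [236 230 109] [261. 290.]
-8 [237 238 195] [260. 291.]
-6 [238 242 220] [259. 291.]
-4 [238 242 219] [259. 292.]
-2 [239 242 220] [258. 293.]
0 [239 243 220] [257. 294.]
2 [239 243 221] [257. 294.]
4 [239 243 222] [256. 295.]
6 [237 242 219] [255. 296.]
8 [238 243 220] [255. 297.]
10 [238 243 220] [254. 298.]
12 [225 230 204] [253. 298.]
14 [165 174 140] [253. 299.]
16 [ 73 142  49] [252. 300.]
18 [ 53 198  19] [251. 301.]
20 [ 44 216  10] [250. 301.]
22 [ 46 220  19] [250. 302.]
24 [ 43 221  14] [249. 303.]
26 [ 55 223  32] [248. 304.]
28 [131 225 111] [248. 305.]
30 [181 205 157] [247. 305.]
32 [131 132 109] [246. 306.]
34 [204 208 180] [245. 307.]
36 [235 239 215] [245. 308.]
38 [235 240 216] [244. 308.]
40 [201 205 175] [243. 309.]
42 [106  99  77] [242. 310.]
44 [61 45 29] [242. 311.]
46 [54 42 22] [241. 312.]
48 [57 42 26] [240. 312.]
50 [57 42 28] [240. 313.]
52 [57 42 29] [239. 314.]
54 [58 44 27] [238. 315.]
56 [57 42 28] [237. 316.]
58 [55 40 24] [237. 317.]
60 [53 39 21] [236. 317.]
```

Lines at s≈15 and 32, bubble centre ≈21.7 against 23.5, so +1.8 mm towards the pad with the pin up. The false lift gives about +12 mm, so the foot needs about 1.05 rad. I'll re-centre 3 mm and turn clockwise.

Emit:
step_arm([
  [[0,0.0103,0],[0,0,0],-1],
  [[0,0.0103,0],[0,0,0.05],-1],
  [[0,0.0103,0],[0,0,0.1],-1],
  [[0,0.0103,0],[0,0,0.15],-1],
  [[0,0.0103,0],[0,0,0.2],-1],
  [[0,0.0103,0],[0,0,0.25],-1],
  [[0,0.0103,0],[0,0,0.3],-1],
  [[0,0.0103,0],[0,0,0.35],-1],
])

```text
t: 15.28
ee_pos: [573.3, -16.7, 58.4]
orientation: [-1.765, -2.599, 0.003]
ft_force: [-4.5, -5.5, 5.6]
width: 13.8
grasp_force: 30.0
```

Run:
```python
from h import *
state()
```

```text
t 15.28 pos [573.3 -16.7  58.4] yaw y 0.3778 tilt [-0.0016 -0.0014] F [-4.5 -5.5  5.6] M [-0.87  0.5   0.19] w 13.8 g 30.0
```

Emit:
step_arm([
  [[-0.0026,-0.0043,0],[0,0,0.05],-1],
  [[-0.0026,-0.0043,0],[0,0,0.1],-1],
  [[-0.0026,-0.0043,0],[0,0,0.15],-1],
  [[-0.0026,-0.0043,0],[0,0,0.2],-1],
  [[-0.0026,-0.0043,0],[0,0,0.25],-1],
  [[-0.0026,-0.0043,0],[0,0,0.3],-1],
  [[-0.0026,-0.0043,0],[0,0,0.35],-1],
  [[-0.0026,-0.0043,0],[0,0,0.36],-1],
  [[-0.0026,-0.0043,0],[0,0,0.36],-1],
  [[-0.0026,-0.0043,0],[0,0,0.36],-1],
])

```text
t: 16.12
ee_pos: [571.8, -16.9, 58.4]
orientation: [-2.39, -2.036, 0.003]
ft_force: [-5.8, -0.1, 7.8]
width: 13.8
grasp_force: 30.0
```

Run:
```python
from h import *
state()
```

```text
t 16.12 pos [571.8 -16.9  58.4] yaw y -0.1596 tilt [-0.0027  0.    ] F [-5.8 -0.1  7.8] M [-0.1   0.73 -0.03] w 13.8 g 30.0
```

Emit:
step_arm([
  [[0,0,0],[0,0,0],0.2],
  [[0,0,0],[0,0,0],0.2],
  [[0,0,0],[0,0,0],0.2],
  [[0,0,0],[0,0,0],0.2],
  [[0,0,0],[0,0,0],0.2],
  [[0,0,0],[0,0,0],0.2],
  [[0,0,-0.08],[0,0,0],0.2],
  [[0,0,-0.16],[0,0,0],0.2],
  [[0,0,-0.2233],[0,0,0],0.2],
  [[0,0,-0.2233],[0,0,0],-1],
  [[0,0,-0.2233],[0,0,0],-1],
  [[0,0,-0.2233],[0,0,0],-1],
])

```text
t: 17.12
ee_pos: [572.7, -16.9, 124.3]
orientation: [-2.391, -2.037, 0.001]
ft_force: [-0.2, 0.2, -0.5]
width: 36.2
grasp_force: 0.0
```

Run:
```python
from h import *
state()
delta([573.2,-16.8,125],-.159,[569.2,89.4,125],.0284)
im=get_image("scene")
S,v,px=bub(im)
for s,a in zip(S,v): print(int(s),a,end=' ') if s>8 else 0
```

```text
t 17.12 pos [572.7 -16.9 124.3] yaw y -0.1594 tilt [-0.0009  0.    ] F [-0.2  0.2 -0.5] M [-0.   -0.05 -0.  ] w 36.2 g 0.0
shift [ 0.3474 -0.0692  0.    ] turn rz -0.1249
10 [ 67 219  43] 12 [ 51 219  20] 14 [ 50 221  20] 16 [ 52 224  27] 18 [ 61 226  37] 20 [125 226 105] 22 [209 233 188] 24 [238 242 220] 26 [239 243 221] 28 [239 243 221] 30 [236 240 218] 32 [216 220 193] 34 [149 150 128] 36 [202 206 179] 38 [234 239 215] 40 [199 205 175] 42 [106  99  79] 44 [61 45 31] 46 [59 45 28] 48 [57 42 25] 50 [57 41 26] 52 [56 39 22] 54 [55 40 26] 56 [55 42 29] 58 [54 41 25] 60 [54 41 24]
```

The bubble moved about +10 mm, as expected. Now move over the thumb pad with closed fingers.

Emit:
step_arm([
  [[0.04,-0.008,0],[0,0,-0.02],-1],
  [[0.12,-0.024,0],[0,0,-0.05],-1],
  [[0.21,-0.042,0],[0,0,-0.08],-1],
  [[0.29,-0.058,0],[0,0,-0.11],-1],
  [[0.3474,-0.0692,0],[0,0,-0.1249],-1],
  [[0.3474,-0.0692,0],[0,0,-0.1249],-1],
  [[0.3474,-0.0692,0.05],[0,0,-0.1249],-1],
  [[0.3474,-0.0692,0.1],[0,0,-0.1249],-1],
  [[0.3474,-0.0692,0.1333],[0,0,-0.1249],-1],
  [[0.3474,-0.0692,0.1333],[0,0,-0.1249],-1],
  [[0.3474,-0.0692,0.1333],[0,0,-0.1249],-1],
])

```text
t: 18.08
ee_pos: [568.7, 89.0, 84.2]
orientation: [-2.189, -2.251, 0.003]
ft_force: [0.5, 0.5, -0.2]
width: 0.7
grasp_force: 0.0
```

Emit:
step_arm([
  [[0,0,0.01],[0,0,0],-1],
  [[0,0,0.02],[0,0,0],-1],
  [[0,0,0.03],[0,0,0],-1],
  [[0,0,0.035],[0,0,0],-1],
  [[0,0,0.04],[0,0,0],-1],
  [[0,0,0.04],[0,0,0],-1],
])

```text
t: 18.58
ee_pos: [569.3, 89.2, 72.8]
orientation: [-2.19, -2.252, 0.0]
ft_force: [0.6, -0.3, -0.4]
width: 0.6
grasp_force: 0.0
```

Run:
```python
from h import *
state()
```

```text
t 18.58 pos [569.3  89.2  72.8] yaw y 0.028 tilt [-0.0002 -0.    ] F [ 0.6 -0.3 -0.4] M [-0.03 -0.05  0.04] w 0.6 g 0.0
```

Commanded z is 73. Pressing down in small steps.

Emit:
step_arm([
  [[0,0,0.005],[0,0,0],-1],
  [[0,0,0.01],[0,0,0],-1],
  [[0,0,0.01],[0,0,0],-1],
])

```text
t: 18.83
ee_pos: [569.5, 89.2, 70.0]
orientation: [2.19, 2.252, -0.0]
ft_force: [0.4, -1.0, 1.5]
width: 0.5
grasp_force: 0.9
```

Emit:
step_arm([
  [[0,0,0.004],[0,0,0],-1],
  [[0,0,0.007],[0,0,0],-1],
  [[0,0,0.007],[0,0,0],-1],
])

```text
t: 19.08
ee_pos: [569.5, 89.1, 68.0]
orientation: [2.19, 2.252, 0.0]
ft_force: [-0.0, -2.8, 3.9]
width: 0.6
grasp_force: 1.5
```

Emit:
step_arm([
  [[0,0,0.004],[0,0,0],-1],
  [[0,0,0.007],[0,0,0],-1],
  [[0,0,0.007],[0,0,0],-1],
])

```text
t: 19.33
ee_pos: [569.7, 89.1, 66.6]
orientation: [2.19, 2.252, 0.0]
ft_force: [-2.1, -2.9, 9.0]
width: 0.3
grasp_force: 5.1
```

Emit:
step_arm([
  [[0,0,0.003],[0,0,0],-1],
  [[0,0,0.004],[0,0,0],-1],
  [[0,0,0.004],[0,0,0],-1],
  [[0,0,0.004],[0,0,0],-1],
  [[0,0,0.004],[0,0,0],-1],
  [[0,0,0.004],[0,0,0],-1],
  [[0,0,0.004],[0,0,0],-1],
  [[0,0,0.004],[0,0,0],-1],
  [[0,0,0.004],[0,0,0],-1],
  [[0,0,0.004],[0,0,0],-1],
  [[0,0,0.004],[0,0,0],-1],
  [[0,0,0.004],[0,0,0],-1],
  [[0,0,0.004],[0,0,0],-1],
  [[0,0,0.004],[0,0,0],-1],
  [[0,0,0.004],[0,0,0],-1],
  [[0,0,0.004],[0,0,0],-1],
  [[0,0,0.004],[0,0,0],-1],
  [[0,0,0.004],[0,0,0],-1],
])

```text
t: 20.83
ee_pos: [569.9, 89.1, 66.5]
orientation: [2.189, 2.252, 0.001]
ft_force: [-5.5, -4.6, 20.4]
width: 0.7
grasp_force: 10.1
```

Run:
```python
from h import *
state()
im=snap("scene","s5",(220,240,320,320),6)
S,v,px=bub(im)
for s,a in zip(S,v): print(int(s),a,end=' ') if s>4 and s<46 else 0
```

```text
t 20.83 pos [569.9  89.1  66.5] yaw y 0.0281 tilt [ 0.0012 -0.0002] F [-5.5 -4.6 20.4] M [-0.76  0.82  0.03] w 0.7 g 10.1
6 [154 145 121] 8 [157 146 121] 10 [157 146 121] 12 [155 144 119] 14 [133 125 104] 16 [95 88 72] 18 [113 113  87] 20 [ 98 142  74] 22 [ 42 178  22] 24 [ 23 215   1] 26 [ 28 220  10] 28 [ 30 222  16] 30 [ 32 209  20] 32 [ 51 158  34] 34 [158 169 137] 36 [225 230 206] 38 [235 240 217] 40 [199 206 175] 42 [101  95  76] 44 [53 39 26]
```

View pics/s5.png

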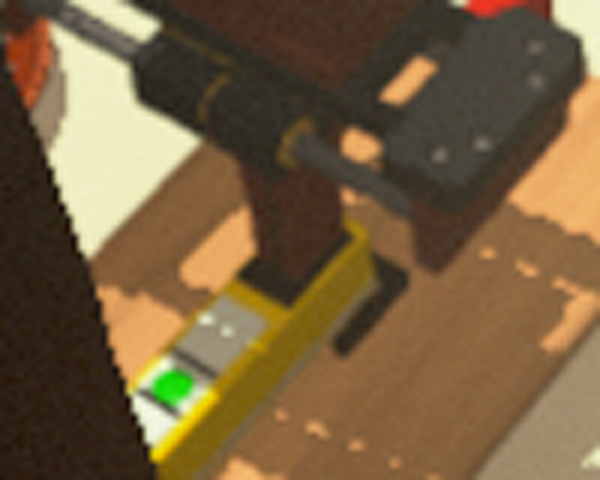

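The picture shows the lines at (193,362) and (160,402) and the bubble at (173,384), which is about 1.4 mm away from the pad. That is inside tolerance but thin, so I'll turn the foot another 0.14 rad.

Run:
```python
from h import *
delta([569.2,89.4,125],.0284,[572.4,-17,125],-.159)
```

```text
shift [-0.3548  0.0006  0.    ] turn rz 0.1249
```

Emit:
step_arm([
  [[0,0,-0.02],[0,0,0],-1],
  [[0,0,-0.06],[0,0,0],-1],
  [[0,0,-0.13],[0,0,0],0.2],
  [[0,0,-0.2013],[0,0,0],0.2],
  [[0,0,-0.2013],[0,0,0],0.2],
  [[0,0,-0.2013],[0,0,0],0.2],
  [[0,0,-0.2013],[0,0,0],0.2],
])

```text
t: 21.47
ee_pos: [568.8, 89.4, 124.5]
orientation: [-2.19, -2.252, 0.001]
ft_force: [-0.2, -0.7, -1.1]
width: 30.4
grasp_force: 0.0
```

Emit:
step_arm([
  [[-0.04,0,0],[0,0,0.02],0.2],
  [[-0.12,0,0],[0,0,0.05],0.2],
  [[-0.21,0,0],[0,0,0.08],0.2],
  [[-0.3,0,0],[0,0,0.11],0.2],
  [[-0.3548,0.0006,0],[0,0,0.1249],0.2],
  [[-0.3548,0.0006,0],[0,0,0.1249],0.2],
  [[-0.3548,0.0006,0],[0,0,0.1249],0.2],
  [[-0.3548,0.0006,0.06],[0,0,0.1249],0.2],
  [[-0.3548,0.0006,0.13],[0,0,0.1249],0.2],
  [[-0.3548,0.0006,0.19],[0,0,0.1249],0.2],
  [[-0.3548,0.0006,0.2233],[0,0,0.1249],0.2],
  [[-0.3548,0.0006,0.2233],[0,0,0.1249],0.2],
  [[-0.3548,0.0006,0.2233],[0,0,0.1249],0.2],
])

```text
t: 22.55
ee_pos: [572.1, -16.5, 57.6]
orientation: [-2.39, -2.038, 0.002]
ft_force: [-0.2, -0.4, 0.3]
width: 52.8
grasp_force: 0.0
```

Emit:
step_arm([
  [[0,0,0],[0,0,0],-1],
  [[0,0,0],[0,0,0],-1],
  [[0,0,0],[0,0,0],-1],
  [[0,0,0],[0,0,0],-1],
  [[0,0,0],[0,0,0],-1],
  [[0,0,0],[0,0,0],-1],
  [[0,0,0],[0,0,0],-1],
  [[0,0,0],[0,0,0],-1],
])

```text
t: 23.22
ee_pos: [571.8, -17.0, 58.3]
orientation: [-2.391, -2.037, 0.001]
ft_force: [-4.2, 1.0, 5.2]
width: 13.8
grasp_force: 30.0
```

Emit:
step_arm([
  [[0,0,0],[0,0,0.03],-1],
  [[0,0,0],[0,0,0.06],-1],
  [[0,0,0],[0,0,0.09],-1],
  [[0,0,0],[0,0,0.097],-1],
  [[0,0,0],[0,0,0.097],-1],
  [[0,0,0],[0,0,0.097],-1],
  [[0,0,0],[0,0,0.097],-1],
])

```text
t: 23.8
ee_pos: [571.4, -16.9, 58.2]
orientation: [-2.532, -1.858, 0.002]
ft_force: [-6.0, 0.6, 6.4]
width: 13.9
grasp_force: 30.0
```

Run:
```python
from h import *
state()
delta([572.4,-17,125],-.3045,[569.2,89.4,125],.0284)
```

```text
t 23.8 pos [571.4 -16.9  58.2] yaw y -0.3048 tilt [-0.002   0.0002] F [-6.   0.6  6.4] M [0.11 0.66 0.04] w 13.9 g 30.0
shift [ 0.3352 -0.1165  0.    ] turn rz -0.2219
```

Emit:
step_arm([
  [[0,0,0],[0,0,0],0.2],
  [[0,0,0],[0,0,0],0.2],
  [[0,0,0],[0,0,0],0.2],
  [[0,0,0],[0,0,0],0.2],
  [[0,0,0],[0,0,0],0.2],
  [[0,0,0],[0,0,0],0.2],
  [[0,0,-0.08],[0,0,0],0.2],
  [[0,0,-0.16],[0,0,0],0.2],
  [[0,0,-0.2233],[0,0,0],0.2],
  [[0,0,-0.2233],[0,0,0],-1],
  [[0,0,-0.2233],[0,0,0],-1],
])

```text
t: 24.72
ee_pos: [573.3, -17.2, 125.9]
orientation: [2.532, 1.857, 0.003]
ft_force: [0.1, 0.3, -1.1]
width: 42.8
grasp_force: 0.0
```

Emit:
step_arm([
  [[0.04,-0.014,0],[0,0,-0.03],-1],
  [[0.12,-0.042,0],[0,0,-0.08],-1],
  [[0.21,-0.073,0],[0,0,-0.14],-1],
  [[0.29,-0.1,0],[0,0,-0.19],-1],
  [[0.3352,-0.1165,0],[0,0,-0.2219],-1],
  [[0.3352,-0.1165,0],[0,0,-0.2219],-1],
  [[0.3352,-0.1165,0.05],[0,0,-0.2219],-1],
  [[0.3352,-0.1165,0.1],[0,0,-0.2219],-1],
  [[0.3352,-0.1165,0.14],[0,0,-0.2219],-1],
  [[0.3352,-0.1165,0.165],[0,0,-0.2219],-1],
  [[0.3352,-0.1165,0.1733],[0,0,-0.2219],-1],
  [[0.3352,-0.1165,0.1733],[0,0,-0.2219],-1],
])

```text
t: 25.72
ee_pos: [568.8, 89.0, 72.1]
orientation: [-2.19, -2.251, 0.002]
ft_force: [-0.5, -0.2, 1.1]
width: 0.7
grasp_force: 0.4
```

Emit:
step_arm([
  [[0,0,0.005],[0,0,0],-1],
  [[0,0,0.01],[0,0,0],-1],
  [[0,0,0.014],[0,0,0],-1],
  [[0,0,0.017],[0,0,0],-1],
  [[0,0,0.02],[0,0,0],-1],
  [[0,0,0.02],[0,0,0],-1],
])

```text
t: 26.22
ee_pos: [569.4, 89.0, 67.4]
orientation: [2.19, 2.252, -0.0]
ft_force: [-0.8, -2.7, 4.5]
width: 0.6
grasp_force: 2.5
```

Commanded z is 67. Pressing 1.5 mm more, then settling.

Emit:
step_arm([
  [[0,0,0.003],[0,0,0],-1],
  [[0,0,0.005],[0,0,0],-1],
  [[0,0,0.005],[0,0,0],-1],
  [[0,0,0.005],[0,0,0],-1],
  [[0,0,0.005],[0,0,0],-1],
  [[0,0,0.005],[0,0,0],-1],
  [[0,0,0.005],[0,0,0],-1],
  [[0,0,0.005],[0,0,0],-1],
  [[0,0,0.005],[0,0,0],-1],
  [[0,0,0.005],[0,0,0],-1],
  [[0,0,0.005],[0,0,0],-1],
  [[0,0,0.005],[0,0,0],-1],
  [[0,0,0.005],[0,0,0],-1],
  [[0,0,0.005],[0,0,0],-1],
  [[0,0,0.005],[0,0,0],-1],
  [[0,0,0.005],[0,0,0],-1],
  [[0,0,0.005],[0,0,0],-1],
  [[0,0,0.005],[0,0,0],-1],
  [[0,0,0.005],[0,0,0],-1],
  [[0,0,0.005],[0,0,0],-1],
])

```text
t: 27.88
ee_pos: [569.4, 89.0, 67.2]
orientation: [2.19, 2.252, 0.0]
ft_force: [-6.5, -4.6, 17.6]
width: 0.7
grasp_force: 8.7
```

Run:
```python
from h import *
state()
im=snap("scene","s6",(220,240,320,320),6)
S,v,px=bub(im)
for s,a in zip(S,v): print(int(s),a,end=' ') if s>4 and s<46 else 0
for n in('s5','s6'):
    p=np.load(f'pics/{n}.npz')["pixels"].astype(int)[285:325,230:275]
    w=np.clip(p[:,:,1]-p[:,:,0]-40,0,None)*(p[:,:,1]-p[:,:,2]>80); yy,xx=np.mgrid[:40,:45]; print(n,(w*xx).sum()/w.sum()+230,(w*yy).sum()/w.sum()+285)
```

```text
t 27.88 pos [569.4  89.   67.2] yaw y 0.0281 tilt [ 0.0004 -0.0004] F [-6.5 -4.6 17.6] M [-0.76  1.01  0.04] w 0.7 g 8.7
6 [155 146 118] 8 [154 145 119] 10 [155 144 119] 12 [153 143 119] 14 [137 128 106] 16 [93 86 69] 18 [ 99 108  74] 20 [ 72 147  49] 22 [ 24 197   3] 24 [ 24 218   0] 26 [ 26 221   7] 28 [ 34 223  21] 30 [ 55 208  40] 32 [ 76 143  59] 34 [127 131 108] 36 [209 214 187] 38 [235 240 216] 40 [200 207 176] 42 [99 93 72] 44 [50 37 23] s5 248.20015991471215 304.05517057569296
s6 248.18221976808394 303.5568746548868
```

View pics/s6.png

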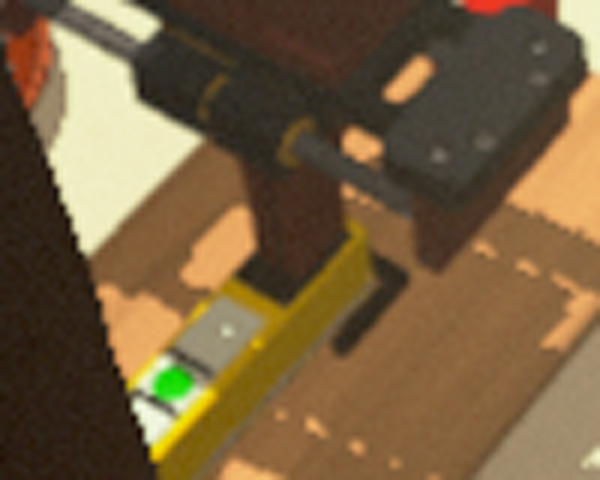

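The bubble at (174,382) lies midway between the lines at (193,362) and (155,402). The fingertips are on the pad at about 18 N and the level is flat in the pocket. Handing in.

```bash
python3 -c "
from workcell import *
print(close_job())"
```

```text
the job is handed in; nothing more can be done
None
```

The job is handed in: the level lies in the pocket with its pad towards the foot, the shelf is levelled with the bubble centred to within about 1 mm, and the fingertips are holding the pad down at about 18 N; the judge's result was not shown.

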